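# Load four filter cartridges into a cassette with a straightedge

## Task

Take the straightedge and with its flat face push the four new filter cartridges together, as one even row, along the cassette, in under the spring clips and home against the rubber seal; stop there and lean on the bar for a moment with about 14 N, firmly enough to bed them on the seal but no harder, for the seal spoils. Then stand the straightedge back on the bench clear of the cassette. Touch the cartridges only with the straightedge and leave everything else on the bench where it is.

Things in the scene. Friction and masses are not known exactly. Their poses are not given: they have to be found in the camera images.
- frame: Grey filter cassette, 216 mm (x) by 206 mm (y), held fast to the bench by hold-downs at its sides (out to y = +/-126 mm, 22 mm high, at x = 60 mm). Origin: centre of its underside on the bench; +x to its end rail, z up. Flat floor with mesh windows, its top 4 mm above the bench. Side rails along both y edges, 14 mm high, 190 mm apart inside. End rail at +x 24 mm high.
- mouth (a point): Middle of the cassette's near (-x) edge, on top of its floor, 105 mm from the origin; axes as the cassette's. This end is open, with no rail: a tool may reach out over it.
- cliptips (a point): Four steel leaf-spring clips reach back from the end rail, one per cartridge. This point is the middle of the line of their tips, 70 mm along the cassette's x, 19 mm above the bench; clips stay beyond x = 60 mm and below 40 mm height. The cartridges' sloped fronts meet the tips with their origins at x = 49 mm and lift them until x = 57 mm: 2 to 9 N in all at the tool, then 2 to 4 N slides them on.
- seal: Rubber seal, 188 mm long, 12 mm high. Origin: middle of the end rail's inner face, at the cassette's x = 94 mm, on its floor. The strip is packed out differently in each cassette, 2 to 12 mm from there to -x, not measured: a cartridge is home at x = 59 to 69 mm, where the force rises steeply. It hardly yields. Beds at 5 N in all kept 0.3 s, spoilt at 13 N (14 N at the bar puts 6 to 12 N here, the rest is friction).
- bar: The straightedge: aluminium angle 170 mm long (its y), standing on its foot left or right of the cassette, 0.2 kg. Origin: centre of the underside; +x to the flat pushing face, which is 22 mm in front of the origin and 20 mm high; z up. The foot reaches 22 mm behind. Orange grip block over the origin: 18 mm thick (x), 70 mm long (y), from 4 to 64 mm above the underside; grip its 18 mm, above the 20 mm leg.
- cart1: New filter cartridge, black with a pale pleated top, 46 mm (x) by 40 mm (y) by 18 mm high, about 60 g. Origin: centre of its underside; +x to its sloped front top edge. Lies loose on the cassette's floor, front to the end rail, number 1 of 4 from the cassette's -y side (46 mm apart).
- cart2: New filter cartridge, black with a pale pleated top, 46 mm (x) by 40 mm (y) by 18 mm high, about 60 g. Origin: centre of its underside; +x to its sloped front top edge. Lies loose on the cassette's floor, front to the end rail, number 2 of 4 from the cassette's -y side (46 mm apart).
- cart3: New filter cartridge, black with a pale pleated top, 46 mm (x) by 40 mm (y) by 18 mm high, about 60 g. Origin: centre of its underside; +x to its sloped front top edge. Lies loose on the cassette's floor, front to the end rail, number 3 of 4 from the cassette's -y side (46 mm apart).
- cart4: New filter cartridge, black with a pale pleated top, 46 mm (x) by 40 mm (y) by 18 mm high, about 60 g. Origin: centre of its underside; +x to its sloped front top edge. Lies loose on the cassette's floor, front to the end rail, number 4 of 4 from the cassette's -y side (46 mm apart).
- drainfit: Bystander: black three-way drain fitting with a ribbed ring nut, 116 mm across its two side tails (y), 60 mm high; origin centre of its underside. It stands on the side of the cassette where the straightedge is not.
- elbow: Bystander: pale grey barbed elbow fitting, 45 mm legs along its x and y, 21 mm high.
- spent: Bystander: a spent cartridge, brownish grey, 46 x 40 x 18 mm, on the bench outside the cassette. Not to be loaded.
- ringnut: Bystander: black plastic ring nut, 48 mm diameter, 14 mm high.
- driver: Bystander: red screwdriver lying beyond the cassette's end rail.
- cleaner: Bystander: white plastic cleaner bottle, 60 mm diameter, 160 mm high, at the right.
Mind the look-alikes: they are no part of the job. What is shaped like the cart4 but purple is not meant.

How it is judged:
By the outcome, as a careful person would: the job done as asked, in the order asked, and still so for the second after the job is handed in, with the robot touching nothing.
It also fails if it takes over 70 s, if anything falls off the work surface, if the arm or the gripper's body presses on something with over 40 N, if the wrist force passes 120 N, or if a joint passes its speed limit or range.

## Robot

A 7-joint arm with a two-finger parallel gripper is mounted at the origin on the work surface. World frame = base frame: x ahead of the robot, y to its left, z up, the work surface at z = 0. Lengths are in mm, angles in rad, forces in N, time in s.
With the tool pointing down it reaches from about 400 to 850 mm from the base axis. Payload 10.4 kg.
Tool frame: the origin (TCP) lies midway between the tips of the shut fingers; the grasp point (between the pads) lies 19 mm behind it; z points along the fingers, y is the direction in which the jaws open and shut (so a half turn about z gives the same grasp; the last joint's range is limited). The gripper opens to 85 mm and grips with 20 to 120 N. Pads are 22 mm wide; open, the fingers measure 114 mm over their backs; the gripper's body (76 mm by 85 mm) begins 54 mm behind the grasp point. The pads swing forward as they close: fully open they stand 13 mm farther back than shut.
Start: joints at [-1.22, 0.332, -0.065, 1.46, 0.022, 1.35, -0.088], TCP at [228.211, 581.871, 205.138] pointing down, gripper open.
Joint ranges: [-2.6, 2.6], [-0.5, 2.12], [-1.47, 1.34], [0.16, 2.42], [-1.27, 4.41], [0.06, 2.06], [-2.6, 2.6]. Speed limits (rad/s): [2.22, 2.22, 2.79, 2.79, 3.14, 3.14, 3.14].

## Interface

Orientations are given as a 3x3 rotation matrix whose columns are the frame's x, y, z axes.
In Python, from workcell import telemetry, imaging, close_job gives the robot as it stands.
- The arm moves only by the shell command python3 -m handwheel 'ROWS' [FORCE]. ROWS is JSON, a list of rows, each an object with "gripper": the finger opening in cm, from 0 to 8.54; "xyz": the shift along the tool's x, y, z in cm, a list of three; "yaw": the turn about the tool's z in rad. In form: [{"gripper": gripper, "xyz": [x, y, z], "yaw": yaw}, ...]. A call has exactly 8 rows; each row shifts and turns the pose as measured when the row begins, along the tool's axes as they then stand; what a row does not reach is not made up. A row lasts 1/8 s, in which the tool goes at most 62.5 mm and 10.7 degrees, less where a joint would pass 70% of its speed; a pose out of reach is approached as far as the arm can. A call is refused whole if a number of a shift passes 6.25 or a number of a turn 0.188, either way. A call with a gripper value outside its range is refused whole. The fingers move at their own pace and stop on an object; FORCE is the grip in N (left out, the last holds). Time passes only in rows, so rows that do not move let the fingers close, or fill a call up. It gives the time, the measured TCP pose, the force and the opening at its end, in the units of the state.
- telemetry.state(): the state, without advancing time (a new reading comes with each control period).
- imaging.get_image(name): name is "side" or "top" or "wrist"; returns the picture (400x640x3 uint8, red, green, blue); there is no depth.
- imaging.camera_params(name): a dict with "fx", "fy", "cx", "cy" (pixels), "R" (3x3) and "t" (3): a world point X has camera coordinates R X + t. Camera axes: x right, y down, z forward; pixel columns grow to the right and rows downward; lengths in mm; the calibration is good to about 2 mm. The wrist camera is an equidistant fisheye: a pixel r from the principal point sees the ray r / f radians off the axis. A picture is of the moment at which its call begins: read the wrist's pose just before it. camera_params takes no time and is no camera call; for the wrist camera it gives the pose at the moment of the call.
- close_job(): hands the job in, once; it reports no verdict.
The state is a dict: "clock": time; "joint_positions": joint angles; "joint_vel": joint speeds; "tau": joint torques, N m; "eef_pos": TCP position; "eef_rot": TCP orientation; "ft_force": force on the tool from outside, world axes, zero at the start; "ft_torque": the same for the moment, N m; "gripper_width": finger opening in mm.
Only numpy, scipy, OpenCV 4.12 (cv2) and the standard library are available. Lean on these libraries where they do the work, as an engineer would, in place of code of your own. Each camera call takes 0.05 s, during which the arm holds its last target.

## Working session

There is one attempt and no reset: what is moved stays moved. The work goes in short steps, Python scripts to look and compute and a shell command to move; the robot and the scene stay as the last step left them, time stands still between calls to the robot, and variables do not carry over. Pictures are saved under pics/ and viewed, and the job is handed in when it is done.

```bash
ls; mkdir -p pics; python3 - <<'E'
from workcell import telemetry, imaging
import cv2, numpy as np
print(telemetry.state())
for n in ["side","top"]:
    im=imaging.get_image(n); cv2.imwrite(f"pics/{n}0.png",im[:,:,::-1])
    p=imaging.camera_params(n); print(n,p)
E
```

```text
pics
{'clock': 0.0, 'joint_positions': array([-1.2195796 ,  0.33287551, -0.06469709,  1.46098372,  0.02158518,
        1.34990851, -0.08849366]), 'joint_vel': array([-0.00195049, -0.00080824, -0.00183934,  0.00018545,  0.00089569,
       -0.00026738,  0.00096557]), 'tau': array([ 7.32838515e-06, -6.25448227e+01,  4.93569416e-02, -3.91606522e+01,
        1.63526827e-02,  9.90041415e-03,  6.30473295e-06]), 'eef_pos': array([228.07721901, 581.4287955 , 204.2934431 ]), 'eef_rot': array([[-9.30948500e-01,  3.65150180e-01, -4.86845788e-04],
       [ 3.65150500e-01,  9.30947452e-01, -1.39785295e-03],
       [-5.71984090e-05, -1.47910109e-03, -9.99998904e-01]]), 'ft_force': array([-0.12174176, -0.26871778,  0.08508672]), 'ft_torque': array([ 0.02082229,  0.01234358, -0.03583217]), 'gripper_width': 85.62859976052953}
side {'fx': 416.33905910025567, 'fy': 416.33905910025567, 'cx': 324.6564518579442, 'cy': 200.65098672919314, 'R': array([[-0.97247413, -0.23240889,  0.0167385 ],
       [-0.15178027,  0.57731546, -0.80229023],
       [ 0.17679599, -0.78274706, -0.59669943]]), 't': array([ 553.17014839,  150.78908103, 1114.47121537])}
top {'fx': 480.1565684501648, 'fy': 480.1565684501648, 'cx': 317.33426192570647, 'cy': 201.31084822702712, 'R': array([[-0.01758904, -0.99975169,  0.0136817 ],
       [-0.98480973,  0.01495876, -0.1729914 ],
       [ 0.17274378, -0.01651663, -0.9848283 ]]), 't': array([ -50.24190349,  551.09278702, 1214.68078134])}
```

View pics/top0.png

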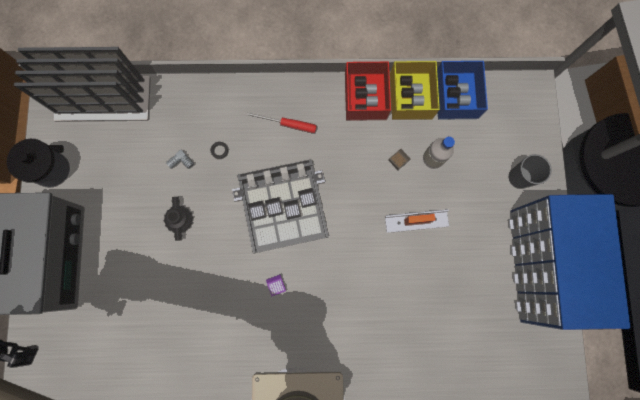

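View pics/side0.png

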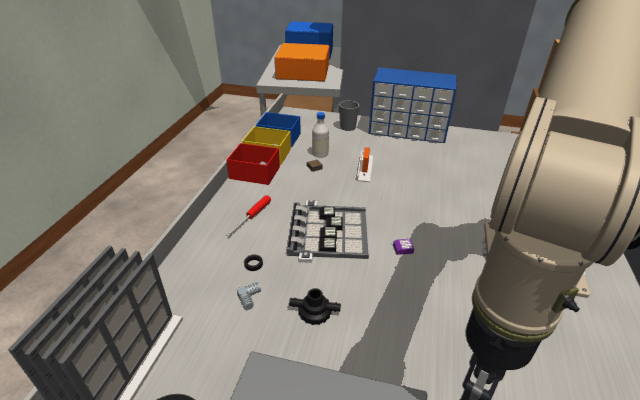

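The top view shows the cassette at about (282,205) and the bar with its orange grip at (420,218), on the -y side. The drain fitting is at (178,217) and the purple decoy at (276,285). I'll zoom in on these.

```bash
python3 - <<'E'
import cv2
im=cv2.imread("pics/top0.png")
cv2.imwrite("pics/topz.png",cv2.resize(im[150:260,225:335],None,fx=5.4,fy=5.4,interpolation=cv2.INTER_CUBIC))
cv2.imwrite("pics/topb.png",cv2.resize(im[195:245,375:460],None,fx=8,fy=8,interpolation=cv2.INTER_CUBIC))
E
```

```text
(no output)
```

View pics/topz.png

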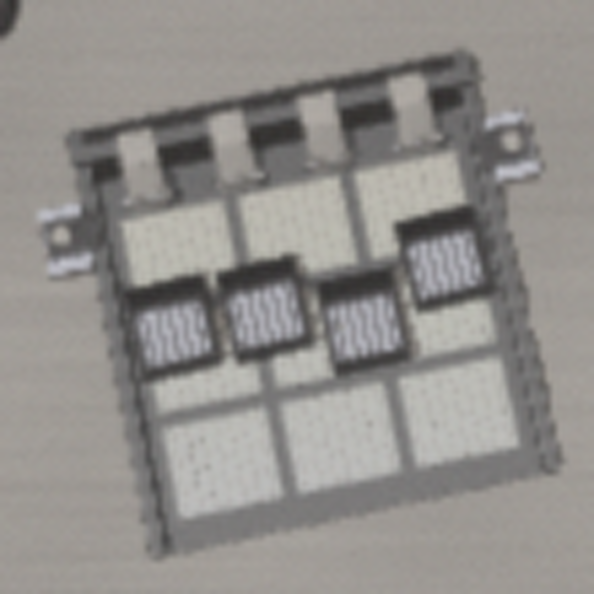

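View pics/topb.png

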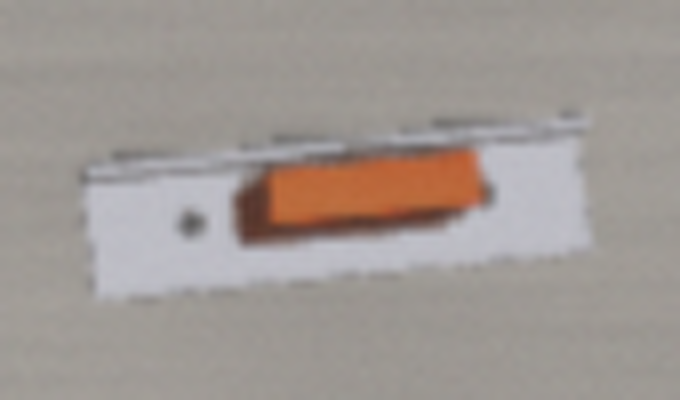

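```bash
cat > h.py <<'E'
import numpy as np, cv2
from workcell import telemetry, imaging
def cast(name,uv,z,p=None):
    p=p or imaging.camera_params(name); R=np.array(p["R"]);t=np.array(p["t"])
    x=(uv[0]-p["cx"])/p["fx"]; y=(uv[1]-p["cy"])/p["fy"]
    if name=="wrist":
        r=np.hypot(x,y); d=np.array([x/r*np.sin(r),y/r*np.sin(r),np.cos(r)]) if r>1e-9 else np.array([0,0,1.])
    else: d=np.array([x,y,1.])
    c=-R.T@t; d=R.T@d
    return c+d*(z-c[2])/d[2]
def proj(name,X,p=None):
    p=p or imaging.camera_params(name); c=np.array(p["R"])@np.array(X,float)+np.array(p["t"])
    if name=="wrist":
        r=np.hypot(c[0],c[1]); th=np.arctan2(r,c[2]); return np.array([p["cx"]+p["fx"]*th*c[0]/r,p["cy"]+p["fy"]*th*c[1]/r])
    return np.array([p["cx"]+p["fx"]*c[0]/c[2],p["cy"]+p["fy"]*c[1]/c[2]])
E
python3 - <<'E'
from h import *
z=lambda u,v:((u+.5)/5.4-.5+225,(v+.5)/5.4-.5+150)
b=lambda u,v:((u+.5)/8-.5+375,(v+.5)/8-.5+195)
nl=cast("top",z(152,557),9);nr=cast("top",z(562,470),9);fl=cast("top",z(70,132),24);fr=cast("top",z(473,50),24)
print(nl,nr,fl,fr)
print("yaw end",np.arctan2(*(fl-fr)[:2])*-1,"near",-np.arctan2(*(nl-nr)[:2]), "widths",np.linalg.norm((fl-fr)[:2]),np.linalg.norm((nl-nr)[:2]))
m=(fl+fr)/2-(nl+nr)/2; print("axis",np.arctan2(m[1],m[0]),np.linalg.norm(m[:2]), "ctr",(nl+nr+fl+fr)/4)
f1=cast("top",b(85,168),20);f2=cast("top",b(586,117),20);k1=cast("top",b(97,298),2);k2=cast("top",b(592,247),2)
print(f1,f2,k1,k2,"yaw",-np.arctan2(*(f1-f2)[:2]),-np.arctan2(*(k1-k2)[:2]),np.linalg.norm(f1-f2),np.linalg.norm(k1-k2))
print("bar ctr",(f1+f2+k1+k2)/4)
g=[cast("top",b(*q),64) for q in [(270,172),(478,150),(484,203),(273,222)]]; print("grip",g,np.mean(g,0))
for q in [(172,335),(265,315),(365,328),(445,265)]: print("cart",cast("top",z(*q),18+4))
E
```

```text
[420.89688068 114.24732949   9.        ] [460.55051543 -88.61269691   9.        ] [632.57854841 154.62393572  24.        ] [672.09354717 -47.72093334  24.        ]
yaw end 0.19285820825389996 near 0.19303879983571245 widths 206.16711949872112 206.6993010555148
axis 0.18971257962224994 215.47835980179997 ctr [546.52987292  33.13440874  16.5       ]
[ 513.60908504 -241.03141056   20.        ] [ 528.3026925  -410.73165711   20.        ] [ 471.75993835 -246.09392157    2.        ] [ 486.42325219 -415.14967884    2.        ] yaw 0.08637024608433565 0.08652001766327788 170.33518655657042 169.6904883605508
bar ctr [ 500.02374202 -328.25166702   11.        ]
grip [array([ 505.08459422, -293.98569164,   64.        ]), array([ 511.22942273, -361.99114615,   64.        ]), array([ 493.87693025, -362.901036  ,   64.        ]), array([ 488.76821424, -294.13432492,   64.        ])] [ 499.73979036 -328.25304968   64.        ]
cart [529.30799601 103.44221521  22.        ]
cart [538.62369582  57.47309283  22.        ]
cart [531.33802011   8.00217119  22.        ]
cart [562.45906934 -32.06252875  22.        ]
```

```bash
python3 -m handwheel '[{"gripper":8.5,"xyz":[0,0,0],"yaw":0.14},{"gripper":8.5,"xyz":[0,0,0],"yaw":0.14},{"gripper":8.5,"xyz":[0,0,0],"yaw":0.14},{"gripper":8.5,"xyz":[0,0,0],"yaw":0.14},{"gripper":8.5,"xyz":[0,0,0],"yaw":0.14},{"gripper":8.5,"xyz":[0,0,0],"yaw":0.14},{"gripper":8.5,"xyz":[0,0,0],"yaw":0.14},{"gripper":8.5,"xyz":[0,0,0],"yaw":0.14}]' 60
cat > go.py <<'E'
import sys; from h import *
# target: world x,y,z(TCP), azimuth of tool y -> needed shift in tool cm and yaw
x,y,z,a=map(float,sys.argv[1:5]); s=telemetry.state(); R=np.array(s["eef_rot"])
d=np.array([x,y,z])-s["eef_pos"]; az=np.arctan2(R[1,1],R[0,1])
print("pos",np.round(s["eef_pos"],1),"az",round(az,4),"tilt",np.round(R[:2,2],4),"F",np.round(s["ft_force"],2),"w",round(s["gripper_width"],1),"t",round(s["clock"],2))
print("shift cm",np.round(R.T@d/10,3),"yaw",round((az-a+np.pi)%(2*np.pi)-np.pi,4)," joints",np.round(s["joint_positions"],2))
E
python3 go.py 400 150 220 0.0864
```

```text
clock: 1.1
eef_pos: [227.4, 579.4, 200.3]
eef_rot: [[-0.041, 0.999, -0.003], [0.999, 0.041, -0.008], [-0.008, -0.003, -1.0]]
ft_force: [-0.2, 0.7, 0.1]
gripper_width: 85.1
pos [227.4 579.4 200.3] az 0.0413 tilt [-0.0028 -0.0084] F [-0.16  0.68  0.07] w 85.1 t 1.1
shift cm [-43.628  15.464  -1.66 ] yaw -0.0451  joints [-1.34  0.33  0.09  1.47 -0.03  1.35 -1.21]
```

```bash
python3 -m handwheel '[{"gripper":8.5,"xyz":[-5.5,1.9,-0.3],"yaw":0},{"gripper":8.5,"xyz":[-5.5,1.9,-0.3],"yaw":0},{"gripper":8.5,"xyz":[-5.5,1.9,-0.3],"yaw":0},{"gripper":8.5,"xyz":[-5.5,1.9,-0.3],"yaw":0},{"gripper":8.5,"xyz":[-5.5,1.9,-0.3],"yaw":0},{"gripper":8.5,"xyz":[-5.5,1.9,-0.3],"yaw":0},{"gripper":8.5,"xyz":[-5.5,1.9,-0.3],"yaw":0},{"gripper":8.5,"xyz":[-5.5,1.9,-0.3],"yaw":0}]'
python3 go.py 500 -328 160 0.0864
```

```text
clock: 2.1
eef_pos: [398.6, 134.9, 225.0]
eef_rot: [[-0.046, 0.999, -0.006], [0.999, 0.046, -0.011], [-0.011, -0.006, -1.0]]
ft_force: [1.0, 1.0, -0.1]
gripper_width: 84.7
pos [398.6 134.9 225. ] az 0.0458 tilt [-0.0058 -0.0114] F [ 1.01  0.98 -0.06] w 84.7 t 2.1
shift cm [-46.627   8.052   6.966] yaw -0.0406  joints [-0.93 -0.17  0.44  1.94  0.08  1.37 -0.47]
```

```bash
python3 -m handwheel '[{"gripper":8.5,"xyz":[-5.8,1.0,0.2],"yaw":-0.005},{"gripper":8.5,"xyz":[-5.8,1.0,0.5],"yaw":-0.005},{"gripper":8.5,"xyz":[-5.8,1.0,0.8],"yaw":-0.005},{"gripper":8.5,"xyz":[-5.8,1.0,0.8],"yaw":-0.005},{"gripper":8.5,"xyz":[-5.8,1.0,0.8],"yaw":-0.005},{"gripper":8.5,"xyz":[-5.8,1.0,0.8],"yaw":-0.005},{"gripper":8.5,"xyz":[-5.8,1.0,0.8],"yaw":-0.005},{"gripper":8.5,"xyz":[-5.8,1.0,0.8],"yaw":-0.005}]'
python3 - <<'E'
from h import *
p=imaging.camera_params("wrist"); im=imaging.get_image("wrist"); cv2.imwrite("pics/w1.png",im[:,:,::-1]); print(p)
E
python3 go.py 500 -328 160 0.0864
```

```text
clock: 3.1
eef_pos: [511.1, -337.2, 173.0]
eef_rot: [[-0.093, 0.996, 0.0], [0.996, 0.093, -0.008], [-0.008, -0.001, -1.0]]
ft_force: [0.2, 1.7, 1.9]
gripper_width: 85.1
{'fx': 309.70691628693146, 'fy': 309.70691628693146, 'cx': 326.73980824729625, 'cy': 199.41843959055373, 'R': array([[ 9.95714398e-01,  9.24803677e-02, -4.69225554e-04],
       [ 8.75494994e-02, -9.40965851e-01,  3.26983718e-01],
       [ 2.97980493e-02, -3.25623477e-01, -9.45029855e-01]]), 't': array([-476.60546463, -393.7316134 ,  224.92915507])}
pos [ 507.4 -346.5  170.2] az 0.0833 tilt [-0.0048 -0.012 ] F [-3.66  0.37  0.11] w 84.8 t 3.15
shift cm [ 1.915 -0.576  1.001] yaw -0.0031  joints [-0.22  0.47  1.    1.58 -0.4   1.3   0.91]
```

View pics/w1.png

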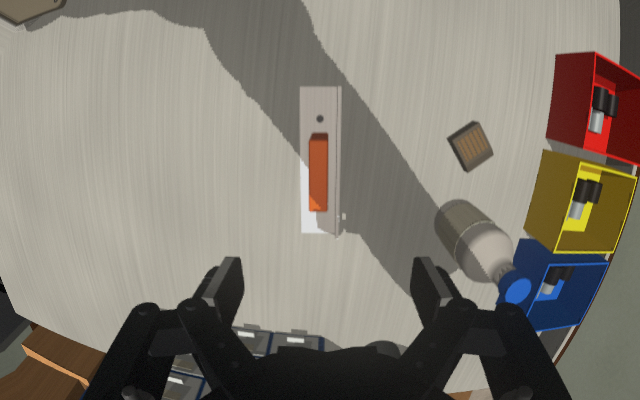

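The wrist view shows the bar at (320,160), with the orange grip spanning about (318,134) to (318,211). I'll check this against the top-view estimate.

```bash
python3 - <<'E'
from h import *
im=cv2.imread("pics/w1.png"); hsv=cv2.cvtColor(im,cv2.COLOR_BGR2HSV)
m=cv2.inRange(hsv,(3,180,130),(15,255,255)); m[:,:280]=0; m[:,360:]=0; m[:100]=0;m[230:]=0
ys,xs=np.nonzero(m); print(xs.min(),xs.max(),ys.min(),ys.max(),len(xs))
p=dict(fx=309.70691628693146,fy=309.70691628693146,cx=326.73980824729625,cy=199.41843959055373,R=np.array([[9.95714398e-01,9.24803677e-02,-4.69225554e-04],[8.75494994e-02,-9.40965851e-01,3.26983718e-01],[2.97980493e-02,-3.25623477e-01,-9.45029855e-01]]),t=np.array([-476.60546463,-393.7316134,224.92915507]))
r=cv2.minAreaRect(np.column_stack([xs,ys]).astype(np.float32)); print(r)
for q in cv2.boxPoints(r): print(cast("wrist",q,64,p))
print(cast("wrist",r[0],64,p))
E
python3 go.py 500 -328.3 100 0.0864
```

```text
309 326 141 210 938
((317.4999694824219, 175.49996948242188), (68.99998474121094, 16.999996185302734), 90.0)
[ 490.03301513 -294.74331054   64.        ]
[ 505.26834395 -293.38541431   64.        ]
[ 511.35475809 -359.39380403   64.        ]
[ 495.11368924 -360.91713613   64.        ]
[ 500.40305242 -326.14423621   64.        ]
pos [ 507.4 -346.5  170.2] az 0.0833 tilt [-0.0048 -0.012 ] F [-3.66  0.37  0.11] w 84.8 t 3.15
shift cm [ 1.955 -0.544  7.001] yaw -0.0031  joints [-0.22  0.47  1.    1.58 -0.4   1.3   0.91]
```

```bash
python3 -m handwheel '[{"gripper":8.5,"xyz":[0.6,-0.2,0],"yaw":0},{"gripper":8.5,"xyz":[0.6,-0.2,1],"yaw":0},{"gripper":8.5,"xyz":[0.5,-0.1,1.5],"yaw":0},{"gripper":8.5,"xyz":[0.2,0,1.5],"yaw":0},{"gripper":8.5,"xyz":[0,0,1.5],"yaw":0},{"gripper":8.5,"xyz":[0,0,1],"yaw":0},{"gripper":8.5,"xyz":[0,0,0.2],"yaw":0},{"gripper":8.5,"xyz":[0,0,0],"yaw":0}]'
python3 go.py 500.2 -328 28 0.0864
```

```text
clock: 4.15
eef_pos: [500.3, -323.8, 97.1]
eef_rot: [[-0.087, 0.996, -0.006], [0.996, 0.087, -0.009], [-0.009, -0.007, -1.0]]
ft_force: [-0.1, 0.3, -0.2]
gripper_width: 84.8
pos [ 500.3 -323.8   97.1] az 0.0871 tilt [-0.0059 -0.0092] F [-0.08  0.28 -0.19] w 84.8 t 4.15
shift cm [-3.580e-01 -3.000e-03  6.918e+00] yaw 0.0007  joints [-0.24  0.5   0.96  1.71 -0.43  1.16  0.92]
```

```bash
python3 -m handwheel '[{"gripper":8.5,"xyz":[-0.2,0,1.2],"yaw":0},{"gripper":8.5,"xyz":[-0.1,0,1.5],"yaw":0},{"gripper":8.5,"xyz":[0,0,1.5],"yaw":0},{"gripper":8.5,"xyz":[0,0,1.2],"yaw":0},{"gripper":8.5,"xyz":[0,0,0.9],"yaw":0},{"gripper":8.5,"xyz":[0,0,0.4],"yaw":0},{"gripper":8.5,"xyz":[0,0,0],"yaw":0},{"gripper":8.5,"xyz":[0,0,0],"yaw":0}]'
python3 go.py 500.2 -328 28 0.0864
```

```text
clock: 5.15
eef_pos: [500.3, -328.3, 25.7]
eef_rot: [[-0.086, 0.996, -0.006], [0.996, 0.086, -0.01], [-0.009, -0.006, -1.0]]
ft_force: [-0.2, -0.0, 0.0]
gripper_width: 84.7
pos [ 500.3 -328.3   25.7] az 0.0864 tilt [-0.0056 -0.0097] F [-0.19 -0.03  0.02] w 84.7 t 5.15
shift cm [ 0.032 -0.006 -0.233] yaw 0.0  joints [-0.18  0.59  0.89  1.76 -0.51  1.04  0.98]
```

```bash
python3 -m handwheel '[{"gripper":8.5,"xyz":[0,0,-0.25],"yaw":0},{"gripper":8.5,"xyz":[0,0,0],"yaw":0},{"gripper":1,"xyz":[0,0,0],"yaw":0},{"gripper":1,"xyz":[0,0,0],"yaw":0},{"gripper":1,"xyz":[0,0,0],"yaw":0},{"gripper":1,"xyz":[0,0,0],"yaw":0},{"gripper":1,"xyz":[0,0,0],"yaw":0},{"gripper":1,"xyz":[0,0,0],"yaw":0}]' 70
python3 go.py 500.2 -328 28 0.0864
```

```text
clock: 6.15
eef_pos: [501.2, -328.5, 29.5]
eef_rot: [[-0.087, 0.996, -0.004], [0.996, 0.087, -0.01], [-0.01, -0.004, -1.0]]
ft_force: [-0.2, 0.1, 1.4]
gripper_width: 15.3
pos [ 501.2 -328.5   29.5] az 0.0867 tilt [-0.0036 -0.0102] F [-0.22  0.08  1.37] w 15.3 t 6.15
shift cm [ 0.061 -0.096  0.152] yaw 0.0003  joints [-0.19  0.59  0.89  1.76 -0.51  1.05  0.97]
```

```bash
python3 -m handwheel '[{"gripper":1,"xyz":[0,0,-0.4],"yaw":0},{"gripper":1,"xyz":[0,0,-1],"yaw":0},{"gripper":1,"xyz":[0,0,-1.5],"yaw":0},{"gripper":1,"xyz":[0,0,-1.5],"yaw":0},{"gripper":1,"xyz":[0,0,-1.5],"yaw":0},{"gripper":1,"xyz":[0,0,-1],"yaw":0},{"gripper":1,"xyz":[0,0,-0.5],"yaw":0},{"gripper":1,"xyz":[0,0,0],"yaw":0}]' 70
python3 go.py 453 15 110 0.192
python3 - <<'E'
from h import *
im=imaging.get_image("wrist"); cv2.imwrite("pics/w2.png",im[:,:,::-1])
E
```

```text
clock: 7.15
eef_pos: [501.3, -327.6, 109.2]
eef_rot: [[-0.086, 0.996, -0.003], [0.996, 0.086, -0.01], [-0.01, -0.004, -1.0]]
ft_force: [-0.2, -1.0, -2.5]
gripper_width: 15.5
pos [ 501.3 -327.6  109.2] az 0.0865 tilt [-0.0032 -0.0099] F [-0.23 -0.97 -2.55] w 15.5 t 7.15
shift cm [34.548 -1.852 -0.407] yaw -0.1055  joints [-0.24  0.49  0.97  1.69 -0.42  1.18  0.92]
```

View pics/w2.png

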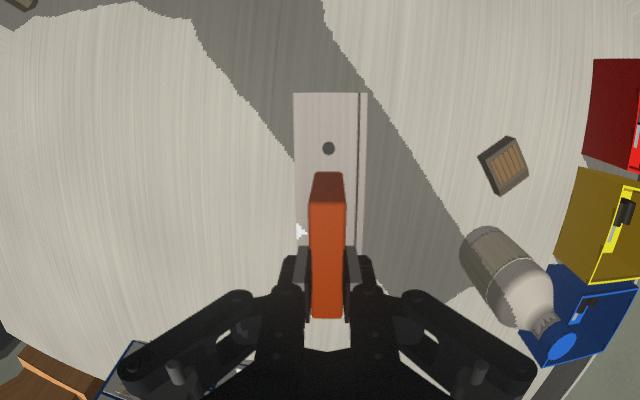

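The wrist view shows the bar held upright and straight in the jaws: grip at (328,245), upright leg along column 362. Next I carry it over the mouth.

```bash
python3 -m handwheel '[{"gripper":1,"xyz":[2.5,-0.1,0],"yaw":-0.013},{"gripper":1,"xyz":[4.5,-0.1,0],"yaw":-0.013},{"gripper":1,"xyz":[5,0,0],"yaw":-0.013},{"gripper":1,"xyz":[5,0,0],"yaw":-0.013},{"gripper":1,"xyz":[5,0.1,0],"yaw":-0.013},{"gripper":1,"xyz":[4.5,0.1,0],"yaw":-0.013},{"gripper":1,"xyz":[3,0.1,0],"yaw":-0.013},{"gripper":1,"xyz":[0,0,0],"yaw":-0.013}]'
python3 go.py 453 15 110 0.192
python3 - <<'E'
from h import *
im=imaging.get_image("top"); cv2.imwrite("pics/top2.png",cv2.resize(im[130:300,200:440,::-1],None,fx=3.3,fy=3.3,interpolation=cv2.INTER_CUBIC))
E
```

```text
clock: 8.2
eef_pos: [460.7, -26.1, 101.8]
eef_rot: [[-0.192, 0.981, -0.009], [0.981, 0.192, -0.011], [-0.009, -0.011, -1.0]]
ft_force: [0.0, -1.3, -2.6]
gripper_width: 15.8
pos [460.7 -26.1 101.8] az 0.1935 tilt [-0.0094 -0.0111] F [ 0.01 -1.27 -2.63] w 15.8 t 8.2
shift cm [ 4.17   0.03  -0.856] yaw 0.0015  joints [-1.04  0.07  1.04  2.04 -0.06  1.08  0.22]
```

View pics/top2.png

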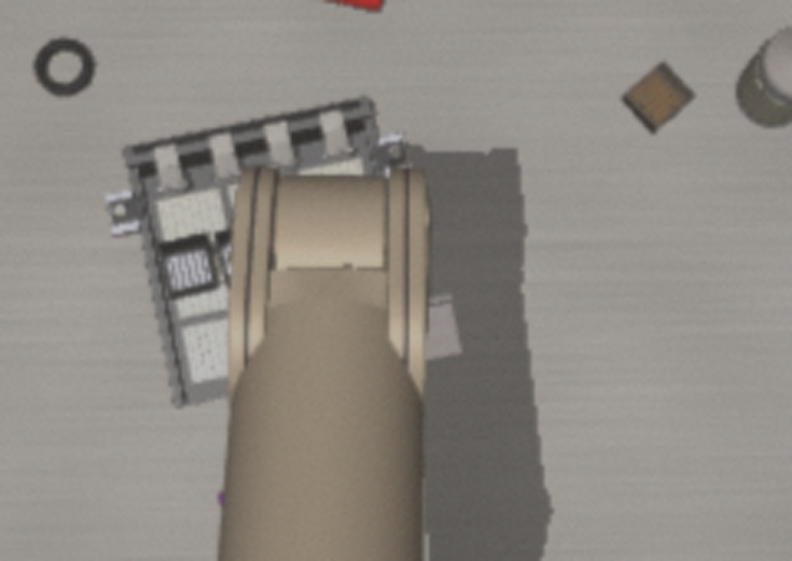

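The arm hides the middle of the top view, and only the bar's right end shows, at (443,328). I'll use the wrist camera from here.

```bash
python3 -m handwheel '[{"gripper":1,"xyz":[1,0,-0.1],"yaw":0},{"gripper":1,"xyz":[1.2,0,-0.1],"yaw":0},{"gripper":1,"xyz":[1.0,0,-0.1],"yaw":0},{"gripper":1,"xyz":[0.6,0,0],"yaw":0},{"gripper":1,"xyz":[0.2,0,0],"yaw":0},{"gripper":1,"xyz":[0,0,0],"yaw":0},{"gripper":1,"xyz":[0,0,0],"yaw":0},{"gripper":1,"xyz":[0,0,0],"yaw":0}]'
python3 go.py 453 15 80 0.192
python3 - <<'E'
from h import *
p=imaging.camera_params("wrist"); im=imaging.get_image("wrist"); cv2.imwrite("pics/w3.png",im[:,:,::-1])
import pickle; pickle.dump(p,open("p3.pkl","wb"))
im=imaging.get_image("side"); cv2.imwrite("pics/s3.png",cv2.resize(im[130:330,240:480,::-1],None,fx=3,fy=3,interpolation=cv2.INTER_CUBIC))
E
```

```text
clock: 9.25
eef_pos: [452.9, 9.4, 104.3]
eef_rot: [[-0.183, 0.983, -0.01], [0.983, 0.183, -0.014], [-0.012, -0.012, -1.0]]
ft_force: [-0.5, 0.1, -2.6]
gripper_width: 15.3
pos [452.9   9.4 104.3] az 0.1837 tilt [-0.0099 -0.0137] F [-0.5   0.11 -2.62] w 15.3 t 9.25
shift cm [0.579 0.14  2.419] yaw -0.0083  joints [-1.1   0.03  1.    2.05 -0.01  1.08  0.09]
```

View pics/w3.png

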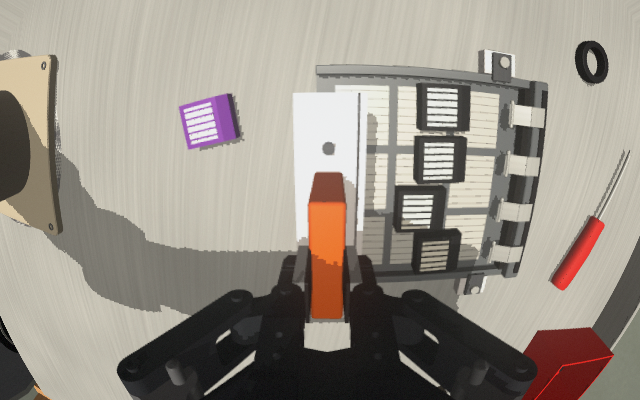

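View pics/s3.png

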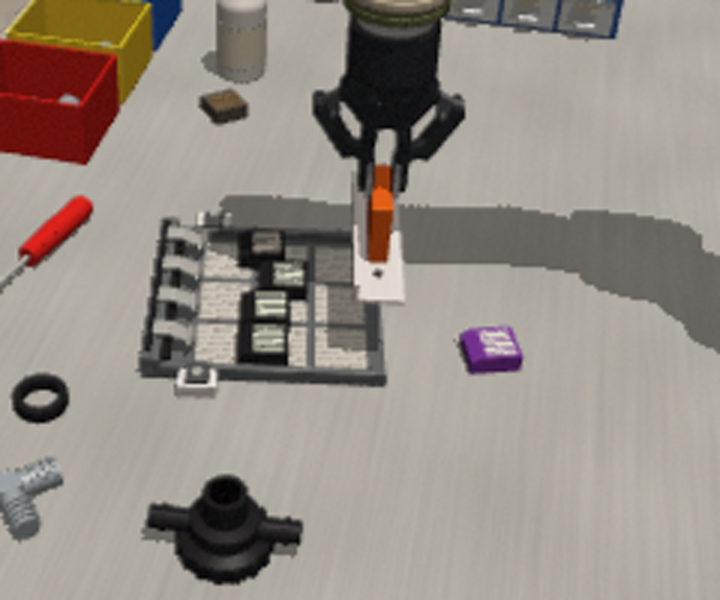

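The wrist view shows four cartridges between (443,107) and (437,251), the cassette's near +y corner at (318,68) and far corners at (547,84) and (519,277), and the bar's front leg at column 365. I'll use these to check the bar and cassette poses.

```bash
python3 - <<'E'
from h import *
import pickle; p=pickle.load(open("p3.pkl","rb"))
im=cv2.imread("pics/w3.png"); cv2.imwrite("pics/w3z.png",cv2.resize(im[50:300,280:560],None,fx=2.8,fy=2.4,interpolation=cv2.INTER_CUBIC))
c,s=np.cos(.192),np.sin(.192); O=np.array([546.5,33.1])
def fr(X): d=X[:2]-O; return np.round([c*d[0]+s*d[1],-s*d[0]+c*d[1]],1)
for n,q,z in [("nearL",(318,67),14),("farL",(547,84),24),("farR",(519,277),24),("c4",(442,107),22),("c3",(440,160),22),("c2",(417,209),22),("c1",(436,252),22)]:
    X=cast("wrist",q,z,p); print(n,np.round(X[:2],1),fr(X))
for n,q,z in [("footBL",(293,94),77),("foot back",(297,245),77),("legtopL",(368,94),94.5),("legtop2",(361,250),94.5),("footfrontL",(357,94),77)]:
    X=cast("wrist",q,z,p); print(n,np.round(X[:2],1),fr(X))
E
```

```text
nearL [424.2 114.5] [-104.6  103.3]
farL [631.4 156.9] [107.  105.3]
farR [677.2 -42.6] [113.8 -99.2]
c4 [530.5 104.2] [-2.1 72.8]
c3 [540.2  59.8] [-1.  27.4]
c2 [531.8  12.7] [-18.3 -17.3]
c1 [564.  -26.4] [  5.8 -61.7]
footBL [415.4  90. ] [-117.8   80.8]
foot back [434.  -12.1] [-119.   -22.9]
legtopL [459.1  98.1] [-73.4  80.5]
legtop2 [476.    1.5] [-75.2 -17.5]
footfrontL [454.4  97.1] [-78.2  80.4]
```

View pics/w3z.png

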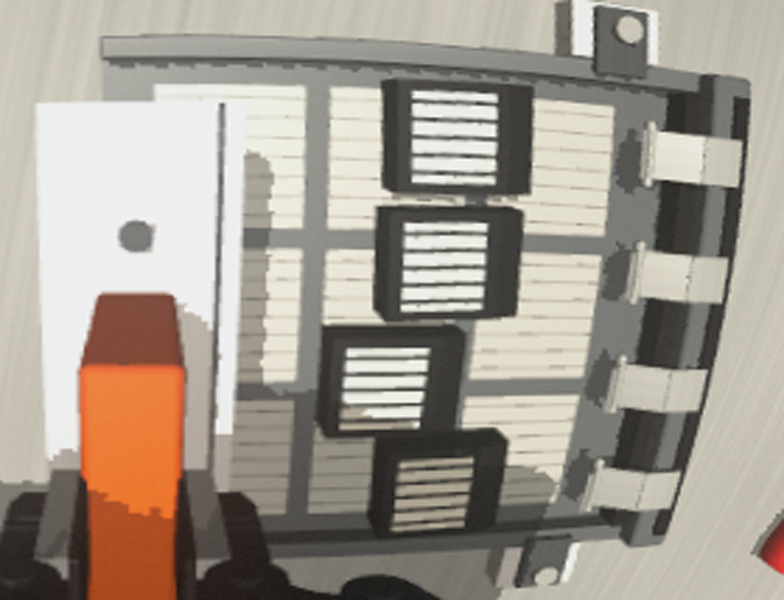

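```bash
python3 -m handwheel '[{"gripper":1,"xyz":[0.3,0.1,0.6],"yaw":-0.008},{"gripper":1,"xyz":[0.2,0,1.2],"yaw":0},{"gripper":1,"xyz":[0,0,1.2],"yaw":0},{"gripper":1,"xyz":[0,0,1],"yaw":0},{"gripper":1,"xyz":[0,0,0.6],"yaw":0},{"gripper":1,"xyz":[0,0,0.3],"yaw":0},{"gripper":1,"xyz":[0,0,0],"yaw":0},{"gripper":1,"xyz":[0,0,0],"yaw":0}]'
python3 go.py 453 15 36 0.192
```

```text
clock: 10.35
eef_pos: [452.1, 13.8, 51.2]
eef_rot: [[-0.191, 0.981, -0.011], [0.981, 0.191, -0.015], [-0.013, -0.013, -1.0]]
ft_force: [-1.1, 0.2, -3.2]
gripper_width: 15.6
pos [452.1  13.8  51.2] az 0.1923 tilt [-0.0108 -0.0149] F [-1.1   0.21 -3.17] w 15.6 t 10.35
shift cm [0.115 0.129 1.512] yaw 0.0003  joints [-1.06  0.16  0.99  2.1  -0.15  0.96  0.21]
```

```bash
python3 -m handwheel '[{"gripper":1,"xyz":[0.1,0.1,0.3],"yaw":0},{"gripper":1,"xyz":[0,0,0.4],"yaw":0},{"gripper":1,"xyz":[0,0,0.4],"yaw":0},{"gripper":1,"xyz":[0,0,0.2],"yaw":0},{"gripper":1,"xyz":[0,0,0.1],"yaw":0},{"gripper":1,"xyz":[0,0,0],"yaw":0},{"gripper":1,"xyz":[0,0,0],"yaw":0},{"gripper":1,"xyz":[0,0,0],"yaw":0}]'
python3 go.py 453 15 36 0.192
```

```text
clock: 11.35
eef_pos: [453.2, 15.1, 36.6]
eef_rot: [[-0.191, 0.981, -0.01], [0.981, 0.191, -0.014], [-0.012, -0.012, -1.0]]
ft_force: [-0.1, -0.1, -3.6]
gripper_width: 15.5
pos [453.2  15.1  36.6] az 0.1925 tilt [-0.0099 -0.0142] F [-0.09 -0.08 -3.57] w 15.5 t 11.35
shift cm [-0.009 -0.023  0.06 ] yaw 0.0005  joints [-1.03  0.2   0.97  2.11 -0.19  0.93  0.24]
```

```bash
cat > f.py <<'E'
from h import *
s=telemetry.state(); c,q=np.cos(.192),np.sin(.192); R=np.array(s["eef_rot"])
d=s["eef_pos"]-np.array([546.5,33.1,29.5]); F=s["ft_force"]
print("bar x %.1f y %.1f z %.1f yawerr %.4f  cartx~%.1f | Fx %.2f Fy %.2f Fz %.2f Mz %.2f w %.1f t %.2f"%(c*d[0]+q*d[1],-q*d[0]+c*d[1],d[2],np.arctan2(R[1,1],R[0,1])-.192,c*d[0]+q*d[1]+45,c*F[0]+q*F[1],-q*F[0]+c*F[1],F[2],s["ft_torque"][2],s["gripper_width"],s["clock"]))
E
python3 f.py
python3 -m handwheel '[{"gripper":1,"xyz":[0,0.4,0.05],"yaw":0},{"gripper":1,"xyz":[0,0.5,0.05],"yaw":0},{"gripper":1,"xyz":[0,0.5,0],"yaw":0},{"gripper":1,"xyz":[0,0.5,0],"yaw":0},{"gripper":1,"xyz":[0,0.5,0],"yaw":0},{"gripper":1,"xyz":[0,0.5,0],"yaw":0},{"gripper":1,"xyz":[0,0.4,0],"yaw":0},{"gripper":1,"xyz":[0,0.2,0],"yaw":0}]'
python3 f.py
```

```text
bar x -95.0 y 0.2 z 7.1 yawerr 0.0005  cartx~-50.0 | Fx -0.10 Fy -0.06 Fz -3.57 Mz 0.05 w 15.5 t 11.35
clock: 12.35
eef_pos: [490.3, 22.5, 35.0]
eef_rot: [[-0.192, 0.981, -0.01], [0.981, 0.192, -0.014], [-0.012, -0.012, -1.0]]
ft_force: [-0.6, -0.6, -1.7]
gripper_width: 15.5
bar x -57.2 y 0.3 z 5.5 yawerr 0.0010  cartx~-12.2 | Fx -0.68 Fy -0.49 Fz -1.74 Mz 0.00 w 15.5 t 12.35
```

```bash
python3 -m handwheel '[{"gripper":1,"xyz":[0,0.4,0],"yaw":0},{"gripper":1,"xyz":[0,0.5,0],"yaw":0},{"gripper":1,"xyz":[0,0.5,0],"yaw":0},{"gripper":1,"xyz":[0,0.5,0],"yaw":0},{"gripper":1,"xyz":[0,0.5,0],"yaw":0},{"gripper":1,"xyz":[0,0.5,0],"yaw":0},{"gripper":1,"xyz":[0,0.4,0],"yaw":0},{"gripper":1,"xyz":[0,0.2,0],"yaw":0}]'
python3 f.py
python3 - <<'E'
from h import *
im=imaging.get_image("wrist"); cv2.imwrite("pics/w4.png",cv2.resize(im[50:300,250:530,::-1],None,fx=2.8,fy=2.4,interpolation=cv2.INTER_CUBIC))
E
```

```text
clock: 13.35
eef_pos: [525.9, 29.6, 34.1]
eef_rot: [[-0.192, 0.981, -0.012], [0.981, 0.192, -0.015], [-0.012, -0.015, -1.0]]
ft_force: [-2.1, -0.6, -1.7]
gripper_width: 15.5
bar x -20.9 y 0.5 z 4.6 yawerr 0.0012  cartx~24.1 | Fx -2.22 Fy -0.23 Fz -1.66 Mz 0.02 w 15.5 t 13.35
```

View pics/w4.png

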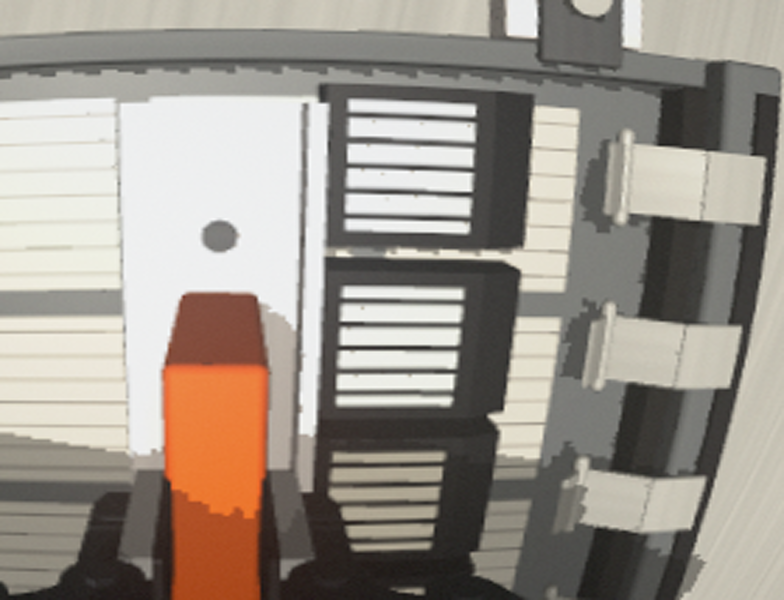

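The picture shows cartridges 4, 3 and 2 flush on the bar face in one even line (their rear edges at about column 325), with the clips ahead at columns 570-630. I'll raise the bar about 1 mm and carry on up to the clips.

```bash
python3 -m handwheel '[{"gripper":1,"xyz":[0,0.2,-0.1],"yaw":0},{"gripper":1,"xyz":[0,0.3,-0.05],"yaw":0},{"gripper":1,"xyz":[0,0.4,-0.02],"yaw":0},{"gripper":1,"xyz":[0,0.4,-0.02],"yaw":0},{"gripper":1,"xyz":[0,0.4,-0.02],"yaw":0},{"gripper":1,"xyz":[0,0.2,0],"yaw":0},{"gripper":1,"xyz":[0,0.1,0],"yaw":0},{"gripper":1,"xyz":[0,0,0],"yaw":0}]'
python3 f.py
```

```text
clock: 14.4
eef_pos: [547.1, 33.9, 36.0]
eef_rot: [[-0.192, 0.981, -0.012], [0.981, 0.192, -0.014], [-0.012, -0.015, -1.0]]
ft_force: [-0.3, -0.6, -2.6]
gripper_width: 15.5
bar x 0.8 y 0.6 z 6.5 yawerr 0.0012  cartx~45.8 | Fx -0.43 Fy -0.51 Fz -2.57 Mz -0.02 w 15.5 t 14.40
```

```bash
python3 -m handwheel '[{"gripper":1,"xyz":[0,0.1,0],"yaw":0},{"gripper":1,"xyz":[0,0.1,0],"yaw":0},{"gripper":1,"xyz":[0,0.1,0],"yaw":0},{"gripper":1,"xyz":[0,0.1,0],"yaw":0},{"gripper":1,"xyz":[0,0.1,0],"yaw":0},{"gripper":1,"xyz":[0,0.1,0],"yaw":0},{"gripper":1,"xyz":[0,0.1,0],"yaw":0},{"gripper":1,"xyz":[0,0.1,0],"yaw":0}]'
python3 f.py
```

```text
clock: 15.4
eef_pos: [551.7, 34.6, 35.1]
eef_rot: [[-0.192, 0.981, -0.02], [0.981, 0.191, -0.015], [-0.011, -0.022, -1.0]]
ft_force: [-4.8, 0.1, 1.4]
gripper_width: 15.2
bar x 5.4 y 0.5 z 5.6 yawerr 0.0005  cartx~50.4 | Fx -4.67 Fy 0.98 Fz 1.38 Mz 0.02 w 15.2 t 15.40
```

```bash
python3 -m handwheel '[{"gripper":1,"xyz":[0,0.1,-0.05],"yaw":0},{"gripper":1,"xyz":[0,0.1,-0.05],"yaw":0},{"gripper":1,"xyz":[0,0.1,-0.05],"yaw":0},{"gripper":1,"xyz":[0,0.1,-0.05],"yaw":0},{"gripper":1,"xyz":[0,0.1,-0.05],"yaw":0},{"gripper":1,"xyz":[0,0.1,-0.02],"yaw":0},{"gripper":1,"xyz":[0,0.1,-0.02],"yaw":0},{"gripper":1,"xyz":[0,0.1,-0.02],"yaw":0}]'
python3 f.py
```

```text
clock: 16.4
eef_pos: [559.6, 36.4, 37.4]
eef_rot: [[-0.192, 0.981, -0.021], [0.981, 0.191, -0.015], [-0.011, -0.023, -1.0]]
ft_force: [-2.9, 0.1, -4.0]
gripper_width: 15.7
bar x 13.5 y 0.7 z 7.9 yawerr 0.0006  cartx~58.5 | Fx -2.82 Fy 0.62 Fz -3.98 Mz -0.01 w 15.7 t 16.40
```

```bash
python3 -m handwheel '[{"gripper":1,"xyz":[0,0.06,0.02],"yaw":0},{"gripper":1,"xyz":[0,0.06,0],"yaw":0},{"gripper":1,"xyz":[0,0.06,0],"yaw":0},{"gripper":1,"xyz":[0,0.06,0],"yaw":0},{"gripper":1,"xyz":[0,0.06,0],"yaw":0},{"gripper":1,"xyz":[0,0.06,0],"yaw":0},{"gripper":1,"xyz":[0,0.06,0],"yaw":0},{"gripper":1,"xyz":[0,0.06,0],"yaw":0}]'
python3 f.py
```

```text
clock: 17.4
eef_pos: [564.4, 37.1, 37.1]
eef_rot: [[-0.192, 0.981, -0.022], [0.981, 0.191, -0.015], [-0.011, -0.024, -1.0]]
ft_force: [-3.7, -1.4, -2.9]
gripper_width: 15.8
bar x 18.3 y 0.5 z 7.6 yawerr 0.0006  cartx~63.3 | Fx -3.88 Fy -0.63 Fz -2.90 Mz 0.13 w 15.8 t 17.40
```

```bash
python3 -m handwheel '[{"gripper":1,"xyz":[0,0.04,0],"yaw":0},{"gripper":1,"xyz":[0,0.04,0],"yaw":0},{"gripper":1,"xyz":[0,0.04,0],"yaw":0},{"gripper":1,"xyz":[0,0.04,0],"yaw":0},{"gripper":1,"xyz":[0,0.04,0],"yaw":0},{"gripper":1,"xyz":[0,0.04,0],"yaw":0},{"gripper":1,"xyz":[0,0.04,0],"yaw":0},{"gripper":1,"xyz":[0,0.04,0],"yaw":0}]'
python3 f.py
```

```text
clock: 18.4
eef_pos: [564.5, 37.1, 37.0]
eef_rot: [[-0.192, 0.981, -0.028], [0.981, 0.191, -0.015], [-0.009, -0.031, -0.999]]
ft_force: [-4.7, -1.6, -0.1]
gripper_width: 15.6
bar x 18.5 y 0.5 z 7.5 yawerr 0.0006  cartx~63.5 | Fx -4.88 Fy -0.69 Fz -0.05 Mz 0.04 w 15.6 t 18.40
```

```bash
python3 -m handwheel '[{"gripper":1,"xyz":[0,0.06,0],"yaw":0},{"gripper":1,"xyz":[0,0.06,0],"yaw":0},{"gripper":1,"xyz":[0,0.07,0],"yaw":0},{"gripper":1,"xyz":[0,0.07,0],"yaw":0},{"gripper":1,"xyz":[0,0.07,0],"yaw":0},{"gripper":1,"xyz":[0,0.07,0],"yaw":0},{"gripper":1,"xyz":[0,0.07,0],"yaw":0},{"gripper":1,"xyz":[0,0.07,0],"yaw":0}]'
python3 f.py
```

```text
clock: 19.4
eef_pos: [564.9, 37.0, 37.0]
eef_rot: [[-0.192, 0.981, -0.04], [0.981, 0.191, -0.015], [-0.007, -0.042, -0.999]]
ft_force: [-6.9, -1.7, 1.2]
gripper_width: 15.4
bar x 18.8 y 0.3 z 7.5 yawerr 0.0005  cartx~63.8 | Fx -7.13 Fy -0.30 Fz 1.15 Mz 0.14 w 15.4 t 19.40
```

```bash
python3 -m handwheel '[{"gripper":1,"xyz":[0,0.09,0],"yaw":0},{"gripper":1,"xyz":[0,0.11,0],"yaw":0},{"gripper":1,"xyz":[0,0.12,0],"yaw":0},{"gripper":1,"xyz":[0,0.13,0],"yaw":0},{"gripper":1,"xyz":[0,0.13,0],"yaw":0},{"gripper":1,"xyz":[0,0.13,0],"yaw":0},{"gripper":1,"xyz":[0,0.13,0],"yaw":0},{"gripper":1,"xyz":[0,0.13,0],"yaw":0}]'
python3 f.py
```

```text
clock: 20.4
eef_pos: [565.5, 36.6, 36.4]
eef_rot: [[-0.191, 0.98, -0.06], [0.982, 0.19, -0.015], [-0.003, -0.062, -0.998]]
ft_force: [-10.1, -1.4, 3.1]
gripper_width: 15.6
bar x 19.3 y -0.1 z 6.9 yawerr 0.0000  cartx~64.3 | Fx -10.18 Fy 0.55 Fz 3.07 Mz 0.24 w 15.6 t 20.40
```

```bash
python3 -m handwheel '[{"gripper":1,"xyz":[0,0.15,0],"yaw":0},{"gripper":1,"xyz":[0,0.17,0],"yaw":0},{"gripper":1,"xyz":[0,0.18,0],"yaw":0},{"gripper":1,"xyz":[0,0.19,0],"yaw":0},{"gripper":1,"xyz":[0,0.19,0],"yaw":0},{"gripper":1,"xyz":[0,0.19,0],"yaw":0},{"gripper":1,"xyz":[0,0.19,0],"yaw":0},{"gripper":1,"xyz":[0,0.19,0],"yaw":0}]'
python3 f.py
```

```text
clock: 21.4
eef_pos: [566.0, 36.8, 36.5]
eef_rot: [[-0.19, 0.978, -0.092], [0.982, 0.189, -0.013], [0.004, -0.092, -0.996]]
ft_force: [-13.8, -1.3, 8.4]
gripper_width: 15.7
bar x 19.9 y -0.1 z 7.0 yawerr -0.0007  cartx~64.9 | Fx -13.80 Fy 1.32 Fz 8.41 Mz 0.28 w 15.7 t 21.40
```

13.8 N is reached, but the bar has pitched nose-down under load and is also pressing down, with Fz up by about 11 N. That costs friction, so I'll ease the vertical part while holding the lean.

```bash
python3 -m handwheel '[{"gripper":1,"xyz":[0,0.19,-0.03],"yaw":0},{"gripper":1,"xyz":[0,0.18,-0.06],"yaw":0},{"gripper":1,"xyz":[0,0.18,-0.07],"yaw":0},{"gripper":1,"xyz":[0,0.18,-0.07],"yaw":0},{"gripper":1,"xyz":[0,0.18,-0.07],"yaw":0},{"gripper":1,"xyz":[0,0.18,-0.07],"yaw":0},{"gripper":1,"xyz":[0,0.18,-0.07],"yaw":0},{"gripper":1,"xyz":[0,0.18,-0.07],"yaw":0}]'
python3 f.py
```

```text
clock: 22.4
eef_pos: [566.5, 37.0, 37.3]
eef_rot: [[-0.189, 0.974, -0.124], [0.982, 0.189, -0.015], [0.009, -0.124, -0.992]]
ft_force: [-9.0, -1.6, 0.4]
gripper_width: 15.8
bar x 20.4 y -0.0 z 7.8 yawerr -0.0007  cartx~65.4 | Fx -9.14 Fy 0.11 Fz 0.41 Mz 0.23 w 15.8 t 22.40
```

```bash
python3 -m handwheel '[{"gripper":1,"xyz":[0,0.20,-0.05],"yaw":0},{"gripper":1,"xyz":[0,0.22,-0.05],"yaw":0},{"gripper":1,"xyz":[0,0.23,-0.05],"yaw":0},{"gripper":1,"xyz":[0,0.24,-0.05],"yaw":0},{"gripper":1,"xyz":[0,0.24,-0.05],"yaw":0},{"gripper":1,"xyz":[0,0.24,-0.05],"yaw":0},{"gripper":1,"xyz":[0,0.24,-0.05],"yaw":0},{"gripper":1,"xyz":[0,0.24,-0.05],"yaw":0}]'
python3 f.py
```

```text
clock: 23.4
eef_pos: [567.3, 37.3, 38.0]
eef_rot: [[-0.187, 0.968, -0.164], [0.982, 0.187, -0.016], [0.015, -0.164, -0.986]]
ft_force: [-14.8, -2.4, 6.2]
gripper_width: 15.5
bar x 21.2 y 0.1 z 8.5 yawerr -0.0010  cartx~66.2 | Fx -15.01 Fy 0.45 Fz 6.15 Mz 0.27 w 15.5 t 23.40
```

The lean peaked at about 15 N. Backing off now.

```bash
python3 -m handwheel '[{"gripper":1,"xyz":[0,-0.2,0],"yaw":0},{"gripper":1,"xyz":[0,-0.4,0],"yaw":0},{"gripper":1,"xyz":[0,-0.5,0],"yaw":0},{"gripper":1,"xyz":[0,-0.6,0],"yaw":0},{"gripper":1,"xyz":[0,-0.6,0],"yaw":0},{"gripper":1,"xyz":[0,-0.5,0],"yaw":0},{"gripper":1,"xyz":[0,-0.2,0],"yaw":0},{"gripper":1,"xyz":[0,0,0],"yaw":0}]'
python3 f.py
python3 - <<'E'
from h import *
im=imaging.get_image("wrist"); cv2.imwrite("pics/w5.png",im[:,:,::-1])
im=imaging.get_image("side"); cv2.imwrite("pics/s5.png",cv2.resize(im[150:300,260:420,::-1],None,fx=4,fy=4,interpolation=cv2.INTER_CUBIC))
E
```

```text
clock: 24.4
eef_pos: [539.2, 32.3, 44.3]
eef_rot: [[-0.188, 0.969, -0.158], [0.982, 0.188, -0.015], [0.015, -0.158, -0.987]]
ft_force: [0.6, -0.9, -2.4]
gripper_width: 15.4
bar x -7.3 y 0.6 z 14.8 yawerr -0.0003  cartx~37.7 | Fx 0.46 Fy -1.03 Fz -2.35 Mz 0.07 w 15.4 t 24.40
```

View pics/w5.png

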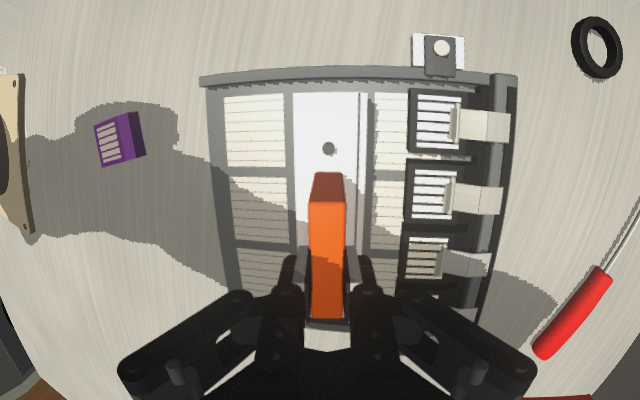

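View pics/s5.png

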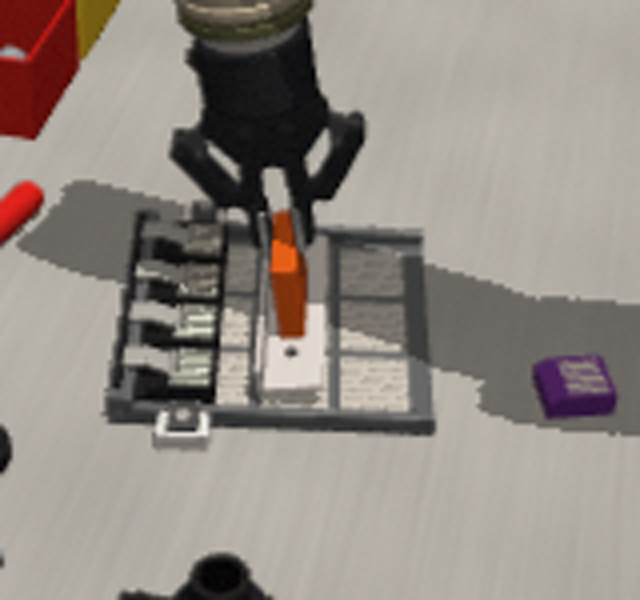

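The wrist picture shows cartridges 2-4 with even rear edges (columns 400-410) under their clips, and the side view shows all four in line. Next I lift and carry the bar back to its old spot.

```bash
python3 -m handwheel '[{"gripper":1,"xyz":[0,-0.1,-0.5],"yaw":0},{"gripper":1,"xyz":[0,-0.15,-1],"yaw":0},{"gripper":1,"xyz":[0,-0.2,-1.3],"yaw":0},{"gripper":1,"xyz":[0,-0.2,-1.5],"yaw":0},{"gripper":1,"xyz":[0,-0.2,-1.5],"yaw":0},{"gripper":1,"xyz":[0,-0.2,-1],"yaw":0},{"gripper":1,"xyz":[0,-0.1,-0.5],"yaw":0},{"gripper":1,"xyz":[0,0,0],"yaw":0}]'
python3 go.py 500 -328 112 0.0864
```

```text
clock: 25.5
eef_pos: [540.6, 30.9, 124.5]
eef_rot: [[-0.188, 0.97, -0.156], [0.982, 0.188, -0.014], [0.015, -0.155, -0.988]]
ft_force: [0.7, 1.4, -3.6]
gripper_width: 15.8
pos [540.6  30.9 124.5] az 0.1915 tilt [-0.1556 -0.0144] F [ 0.65  1.36 -3.59] w 15.8 t 25.5
shift cm [-34.505 -10.496   2.385] yaw 0.1051  joints [-0.82  0.45  0.89  1.68 -0.33  1.35  0.33]
```

```bash
python3 -m handwheel '[{"gripper":1,"xyz":[-2.5,-0.8,0.1],"yaw":0.013},{"gripper":1,"xyz":[-4.5,-1.3,0.1],"yaw":0.013},{"gripper":1,"xyz":[-5,-1.3,0.1],"yaw":0.013},{"gripper":1,"xyz":[-5,-1.3,0.1],"yaw":0.013},{"gripper":1,"xyz":[-5,-1.2,0.1],"yaw":0.013},{"gripper":1,"xyz":[-4.5,-1,0.1],"yaw":0.013},{"gripper":1,"xyz":[-3,-0.6,0.1],"yaw":0.013},{"gripper":1,"xyz":[0,0,0],"yaw":0.01}]'
python3 go.py 500 -328 60 0.0864
```

```text
clock: 26.5
eef_pos: [502.6, -287.4, 123.7]
eef_rot: [[-0.081, 0.983, -0.162], [0.997, 0.079, -0.016], [-0.003, -0.163, -0.987]]
ft_force: [0.1, -0.4, -3.0]
gripper_width: 15.7
pos [ 502.6 -287.4  123.7] az 0.0802 tilt [-0.1624 -0.016 ] F [ 0.08 -0.37 -2.98] w 15.7 t 26.5
shift cm [-4.003  0.458  6.388] yaw -0.0062  joints [-0.3   0.56  0.95  1.6  -0.35  1.35  0.79]
```

```bash
python3 -m handwheel '[{"gripper":1,"xyz":[-0.8,0.1,0.6],"yaw":0},{"gripper":1,"xyz":[-0.9,0.1,1.2],"yaw":0},{"gripper":1,"xyz":[-0.9,0.1,1.5],"yaw":0},{"gripper":1,"xyz":[-0.7,0.1,1.5],"yaw":0},{"gripper":1,"xyz":[-0.4,0.1,1.2],"yaw":0},{"gripper":1,"xyz":[0,0.1,0.7],"yaw":0},{"gripper":1,"xyz":[0,0,0.2],"yaw":0},{"gripper":1,"xyz":[0,0,0],"yaw":0}]'
python3 go.py 500 -328 37 0.0864
```

```text
clock: 27.5
eef_pos: [500.1, -324.5, 47.8]
eef_rot: [[-0.084, 0.983, -0.165], [0.996, 0.083, -0.014], [-0.0, -0.166, -0.986]]
ft_force: [0.2, -0.1, -1.8]
gripper_width: 15.5
pos [ 500.1 -324.5   47.8] az 0.0842 tilt [-0.1649 -0.0141] F [ 0.2  -0.06 -1.81] w 15.5 t 27.5
shift cm [-0.35   0.143  1.068] yaw -0.0022  joints [-0.18  0.67  0.89  1.61 -0.42  1.23  0.88]
```

```bash
python3 -m handwheel '[{"gripper":1,"xyz":[-0.1,0.05,0.4],"yaw":0},{"gripper":1,"xyz":[-0.1,0.05,0.4],"yaw":0},{"gripper":1,"xyz":[0,0.05,0.3],"yaw":0},{"gripper":1,"xyz":[0,0.02,0.2],"yaw":0},{"gripper":1,"xyz":[0,0.02,0.1],"yaw":0},{"gripper":1,"xyz":[0,0,0.1],"yaw":0},{"gripper":1,"xyz":[0,0,0.1],"yaw":0},{"gripper":1,"xyz":[0,0,0.1],"yaw":0}]'
python3 go.py 500 -328 30 0.0864
```

```text
clock: 28.5
eef_pos: [500.4, -326.4, 32.2]
eef_rot: [[-0.085, 0.983, -0.163], [0.996, 0.084, -0.014], [0.0, -0.163, -0.987]]
ft_force: [-2.9, 3.5, 10.5]
gripper_width: 15.9
pos [ 500.4 -326.4   32.2] az 0.0852 tilt [-0.1628 -0.0137] F [-2.89  3.5  10.45] w 15.9 t 28.5
shift cm [-0.16  -0.019  0.226] yaw -0.0012  joints [-0.17  0.69  0.87  1.62 -0.44  1.21  0.88]
```

```bash
python3 -m handwheel '[{"gripper":1,"xyz":[0,-0.2,0.15],"yaw":0},{"gripper":1,"xyz":[0,-0.2,0.2],"yaw":0},{"gripper":1,"xyz":[0,-0.2,0.2],"yaw":0},{"gripper":1,"xyz":[0,-0.2,0.2],"yaw":0},{"gripper":1,"xyz":[0,-0.2,0.2],"yaw":0},{"gripper":1,"xyz":[0,-0.2,0.2],"yaw":0},{"gripper":1,"xyz":[0,-0.2,0.2],"yaw":0},{"gripper":1,"xyz":[0,-0.2,0.2],"yaw":0}]'
python3 go.py 500 -328 30 0.0864
```

```text
clock: 29.5
eef_pos: [498.4, -326.8, 31.4]
eef_rot: [[-0.092, 0.987, -0.133], [0.996, 0.091, -0.016], [-0.004, -0.134, -0.991]]
ft_force: [3.0, 3.9, 10.3]
gripper_width: 15.5
pos [ 498.4 -326.8   31.4] az 0.0917 tilt [-0.1326 -0.016 ] F [ 2.97  3.95 10.31] w 15.5 t 29.5
shift cm [-0.129  0.167  0.123] yaw 0.0053  joints [-0.18  0.66  0.88  1.66 -0.44  1.17  0.9 ]
```

```bash
python3 -m handwheel '[{"gripper":1,"xyz":[0,-0.3,0.3],"yaw":0},{"gripper":1,"xyz":[0,-0.3,0.3],"yaw":0},{"gripper":1,"xyz":[0,-0.3,0.3],"yaw":0},{"gripper":1,"xyz":[0,-0.3,0.3],"yaw":0},{"gripper":1,"xyz":[0,-0.3,0.3],"yaw":0},{"gripper":1,"xyz":[0,-0.3,0.3],"yaw":0},{"gripper":1,"xyz":[0,-0.3,0.3],"yaw":0},{"gripper":1,"xyz":[0,-0.3,0.3],"yaw":0}]'
python3 go.py 500 -328 30 0.0864
```

```text
clock: 30.5
eef_pos: [496.5, -327.4, 30.3]
eef_rot: [[-0.1, 0.991, -0.086], [0.995, 0.099, -0.016], [-0.008, -0.087, -0.996]]
ft_force: [1.2, 6.9, 18.2]
gripper_width: 15.8
pos [ 496.5 -327.4   30.3] az 0.0996 tilt [-0.086  -0.0162] F [ 1.25  6.9  18.21] w 15.8 t 30.5
shift cm [-0.1    0.347  0.001] yaw 0.0132  joints [-0.18  0.63  0.88  1.7  -0.45  1.12  0.93]
```

```bash
python3 -m handwheel '[{"gripper":1,"xyz":[0.05,-0.3,0.3],"yaw":0.002},{"gripper":1,"xyz":[0.05,-0.3,0.3],"yaw":0.002},{"gripper":1,"xyz":[0.05,-0.3,0.3],"yaw":0.002},{"gripper":1,"xyz":[0.05,-0.3,0.3],"yaw":0.002},{"gripper":1,"xyz":[0.05,-0.3,0.3],"yaw":0.002},{"gripper":1,"xyz":[0.05,-0.3,0.3],"yaw":0.002},{"gripper":1,"xyz":[0.05,-0.3,0.3],"yaw":0.002},{"gripper":1,"xyz":[0.05,-0.3,0.3],"yaw":0.002}]'
python3 go.py 500 -328 30 0.0864
```

```text
clock: 31.5
eef_pos: [495.1, -327.7, 29.3]
eef_rot: [[-0.09, 0.995, -0.037], [0.996, 0.09, -0.021], [-0.017, -0.039, -0.999]]
ft_force: [0.9, 5.9, 20.3]
gripper_width: 15.9
pos [ 495.1 -327.7   29.3] az 0.0899 tilt [-0.0374 -0.0209] F [ 0.89  5.92 20.27] w 15.9 t 31.5
shift cm [-0.076  0.48  -0.087] yaw 0.0035  joints [-0.19  0.59  0.88  1.75 -0.47  1.06  0.94]
```

```bash
python3 -m handwheel '[{"gripper":1,"xyz":[0,-0.3,0.25],"yaw":0},{"gripper":1,"xyz":[0,-0.3,0.25],"yaw":0},{"gripper":1,"xyz":[0,-0.25,0.2],"yaw":0},{"gripper":1,"xyz":[0,-0.2,0.15],"yaw":0},{"gripper":1,"xyz":[0,-0.05,0.05],"yaw":0},{"gripper":1,"xyz":[0,0,0.02],"yaw":0},{"gripper":1,"xyz":[0,0,0],"yaw":0},{"gripper":1,"xyz":[0,0,0],"yaw":0}]'
python3 go.py 500 -328 30 0.0864
```

```text
clock: 32.5
eef_pos: [495.7, -327.7, 29.4]
eef_rot: [[-0.095, 0.995, -0.015], [0.995, 0.095, -0.021], [-0.019, -0.017, -1.0]]
ft_force: [-0.2, 1.5, 2.7]
gripper_width: 15.6
pos [ 495.7 -327.7   29.4] az 0.0948 tilt [-0.0152 -0.0207] F [-0.18  1.52  2.66] w 15.6 t 32.5
shift cm [-0.069  0.428 -0.069] yaw 0.0084  joints [-0.19  0.57  0.88  1.77 -0.47  1.04  0.96]
```

```bash
python3 -m handwheel '[{"gripper":2.5,"xyz":[0,0,0],"yaw":0},{"gripper":4,"xyz":[0,0,0],"yaw":0},{"gripper":6,"xyz":[0,0,0],"yaw":0},{"gripper":6,"xyz":[0,0,0],"yaw":0},{"gripper":6,"xyz":[0,0,-0.4],"yaw":0},{"gripper":6,"xyz":[0,0,-1],"yaw":0},{"gripper":6,"xyz":[0,0,-1.5],"yaw":0},{"gripper":6,"xyz":[0,0,-1.5],"yaw":0}]'
python3 -m handwheel '[{"gripper":6,"xyz":[0,0,-1.5],"yaw":0},{"gripper":6,"xyz":[0,0,-2],"yaw":0},{"gripper":6,"xyz":[0,0,-2],"yaw":0},{"gripper":6,"xyz":[0,-1,-2],"yaw":0},{"gripper":6,"xyz":[0,-1,-2],"yaw":0},{"gripper":6,"xyz":[0,-1,-2],"yaw":0},{"gripper":6,"xyz":[0,0,-1],"yaw":0},{"gripper":6,"xyz":[0,0,0],"yaw":0}]'
python3 go.py 380 -330 220 0.0864
python3 - <<'E'
from h import *
for n in ["wrist","top","side"]:
    im=imaging.get_image(n); cv2.imwrite(f"pics/{n}6.png",im[:,:,::-1])
im=cv2.imread("pics/top6.png"); cv2.imwrite("pics/top6z.png",cv2.resize(im[150:260,225:335],None,fx=5.4,fy=5.4,interpolation=cv2.INTER_CUBIC))
E
```

```text
clock: 33.5
eef_pos: [495.1, -327.6, 75.5]
eef_rot: [[-0.094, 0.995, -0.018], [0.995, 0.093, -0.022], [-0.02, -0.019, -1.0]]
ft_force: [0.5, 0.4, -0.6]
gripper_width: 60.0
clock: 34.5
eef_pos: [467.9, -328.3, 213.4]
eef_rot: [[-0.094, 0.996, -0.011], [0.995, 0.093, -0.023], [-0.022, -0.014, -1.0]]
ft_force: [0.8, -0.1, -0.9]
gripper_width: 60.2
pos [ 467.9 -328.3  213.4] az 0.0934 tilt [-0.0114 -0.0229] F [ 0.82 -0.06 -0.91] w 60.2 t 34.5
shift cm [ 0.637 -8.778 -0.557] yaw 0.007  joints [-0.34  0.32  1.05  1.64 -0.25  1.34  0.84]
```

View pics/top6.png

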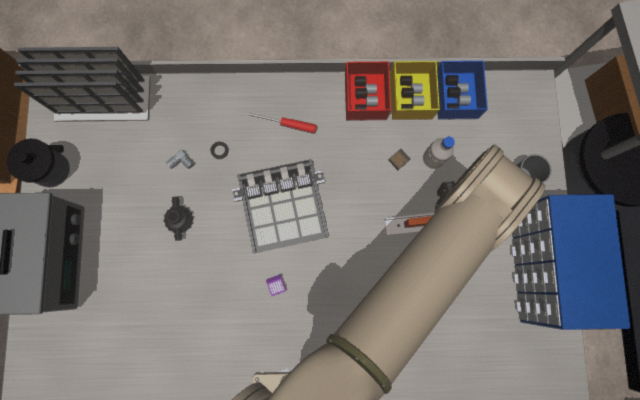

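View pics/top6z.png

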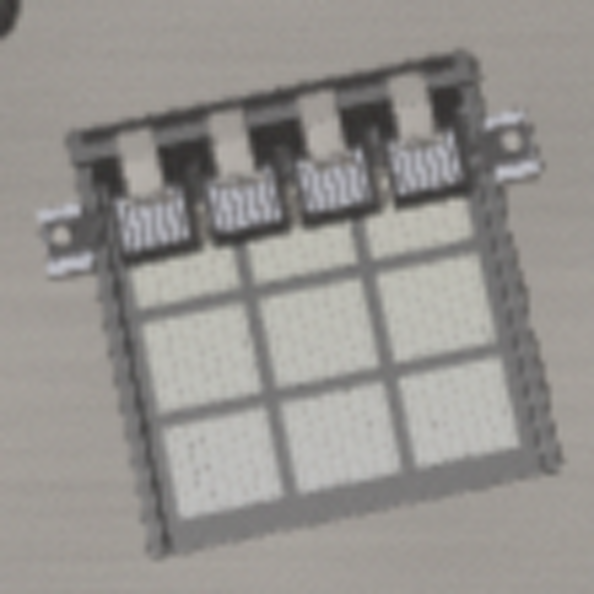

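View pics/side6.png

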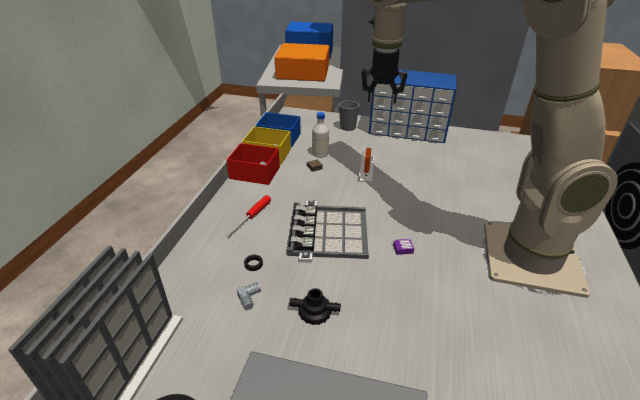

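View pics/wrist6.png

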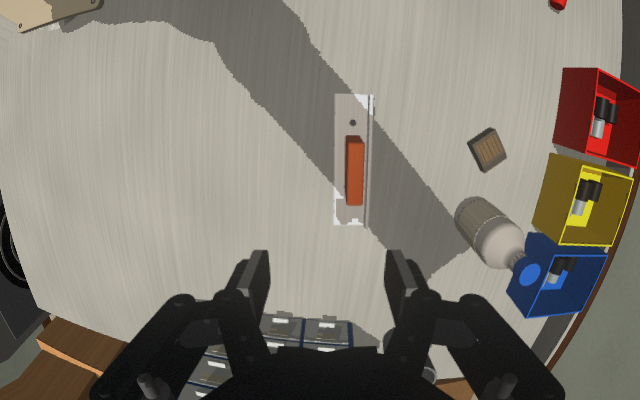

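The four cartridges are under the clips in a straight row (top zoom, rear edges from (160,255) to (435,195)). The bar stands flat at (353,160) in the wrist view, and the bystanders haven't moved. One quick numeric check of evenness, then I hand in.

```bash
python3 - <<'E'
from h import *
z=lambda u,v:((u+.5)/5.4-.5+225,(v+.5)/5.4-.5+150)
c,s=np.cos(.192),np.sin(.192)
for n,a,b in [(4,(125,264),(200,248)),(3,(215,244),(287,230)),(2,(305,222),(374,208)),(1,(397,204),(467,188))]:
    X=cast("top",((np.array(z(*a))+z(*b))/2),8); d=X[:2]-[546.5,33.1]; print(n,"rear x %.1f y %.1f -> origin x %.1f"%(c*d[0]+s*d[1],-s*d[0]+c*d[1],c*d[0]+s*d[1]+23))
a=cv2.imread("pics/top0.png").astype(int);b=cv2.imread("pics/top6.png").astype(int)
for n,(u,v) in dict(drain=(178,217),elbow=(180,160),ring=(219,150),spent=(399,159),driver=(295,124),purple=(276,285),cleaner=(438,152)).items():
    print(n,np.abs(a[v-14:v+14,u-14:u+14]-b[v-14:v+14,u-14:u+14]).mean().round(1))
from workcell import close_job
print(close_job())
E
```

```text
4 rear x 39.4 y 70.6 -> origin x 62.4
3 rear x 39.9 y 25.3 -> origin x 62.9
2 rear x 41.8 y -20.6 -> origin x 64.8
1 rear x 41.8 y -68.2 -> origin x 64.8
drain 2.1
elbow 1.4
ring 1.4
spent 1.4
driver 1.4
purple 18.3
cleaner 5.4
the job is handed in; nothing more can be done
None
```

The four cartridges are pushed in under the clips and against the seal as one row. The straightedge stands flat on the bench about 5 mm from its old spot, and the job is handed in at about 34.7 s.

- **Home position:** the bar stalled with the cartridges at about x = 63.5 mm. The final top view puts their origins at 62.4, 62.9, 64.8 and 64.8 mm (cartridges 4 to 1). The 2.4 mm spread is about the camera's accuracy, so a slight skew can't be ruled out.
- **Lean force:** it read 7, 10, 13.8, 9 and then 15.0 N at one-second intervals, so it ended 1 N above the 14 N asked. The bar pitched nose-down by about 9° under load and also pressed down by up to 11 N. There is no direct reading at the seal, so I take it as bedded and unspoilt only from the numbers you gave.
- **Setting the bar down:** before releasing, I pressed and dragged it lightly on the bench, about 20 N downward, to undo that pitch.
- **Bystanders:** a before-and-after comparison of the top view found most of them unchanged. The purple cartridge's patch differed (18 against 1 to 5 elsewhere), which I put down to the arm's shadow; by eye it is in the same place.

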